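Lean the scale bar on the fossil recording stand

ROBOT

A 6-joint arm with a two-finger parallel gripper is mounted at the origin on the work surface. World frame = base frame: x ahead of the robot, y to its left, z up, the work surface at z = 0. Lengths are in m, angles in rad, forces in N, time in s.
With the tool pointing down it reaches from about 0.325 to 0.775 m from the base axis. Payload 5.5 kg.
Tool frame: the origin (TCP) lies between the finger pads; the fingertips stand 17 mm ahead of it and the grasp point (between the pads) lies 2 mm behind it; y points along the fingers, z is the direction in which the jaws open and shut, and the axes are right-handed (so a half turn about y gives the same grasp; the last joint's range is limited). The gripper opens to 88 mm and grips with 3 to 60 N. Pads are 20 mm wide; open, the fingers measure 115 mm over their backs; the gripper's body (75 mm by 178 mm) begins 61 mm behind the grasp point.
Start: joints at [1.056, 0.091, 1.231, -0, 1.82, -0.057], TCP at [0.265, 0.538, 0.24] pointing down, gripper open.
Joint ranges: [-2.87, 2.87], [-0.86, 2.18], [0.17, 2.46], [-1.51, 4.65], [0.06, 2.69], [-2.65, 2.65]. Speed limits (rad/s): [2.57, 2.57, 3.01, 3.14, 3.14, 3.14].

INTERFACE

Orientations are given as a rotation vector (axis times angle).
In Python, from workcell import ctrl, imaging, ticket gives the robot as it stands. The module is installed in compiled form; this text tells all that it offers. Calls block until the motion is done:
- ctrl.reach(position, orientation): joint-space move of the TCP to a pose.
- ctrl.line_to(position, rate=0.15, attitude=None, f_stop=None): straight line of the TCP; attitude=None keeps the orientation; rate is the mean speed in m/s. With f_stop (N) it stops when the force on the tool has changed by that much, and returns True; else False.
- ctrl.set_joints(angles): joint-space move.
- ctrl.move_gripper(opening): opening from 0.0 (shut) to 1.0 (fully open); the grip force is fixed at half the most; returns when the fingers have stopped.
- ctrl.hold(seconds).
- ctrl.ik(position, orientation): joint angles nearest the present ones, or None.
- imaging.snapshot(name): name is "scene" or "top" or "wrist"; returns the picture (480x640x3 uint8, red, green, blue); there is no depth.
- imaging.camera_model(name): a dict with "fx", "fy", "cx", "cy" (pixels), "dist_coeffs" ([k1, k2, p1, p2, k3] as OpenCV has them; the pictures are not rectified), "T" (4x4, takes a point from camera to world coordinates). Camera axes: x right, y up, looking along -z (the intrinsics and any distortion apply to the point x, -y, -z); pixel columns grow to the right and rows downward; lengths in m; the calibration is good to about 2 mm. A picture is of the moment at which its call begins: read the wrist's pose just before it. camera_model takes no time and is no camera call; for the wrist camera it gives the pose at the moment of the call.
A pose or a line that the arm cannot do raises ctrl.PlanningError and nothing moves.
- ticket.finish_job(): hands the job in, once; it reports no verdict.
Readings, each from a call of its own:
- ctrl.current_time_s(): time.
- ctrl.current_q(): joint angles.
- ctrl.current_joint_velocities(): joint speeds.
- ctrl.current_joint_efforts(): joint torques, N m.
- ctrl.current_tcp_pos(): TCP position.
- ctrl.current_ee_rot(): TCP orientation.
- ctrl.current_force(): force on the tool from outside, world axes, zero at the start.
- ctrl.current_wrist_torque(): the same for the moment, N m.
- ctrl.current_grip_width(): opening from 0.0 (shut) to 1.0 (fully open).
Only numpy, scipy, OpenCV 4.12 (cv2) and the standard library are available. Lean on these libraries where they do the work, as an engineer would, in place of code of your own. Each camera call takes 0.05 s, during which the arm holds its last target. There are 200 camera calls.

TASK

The fossil slab on the grey recording stand is ready to be photographed and needs its scale: take the black-and-yellow banded scale bar and lean it over the white line beside the slab, its foot on the stand's base against the wooden stop and its top against the upright wall. Let go so that it stays leaning by itself. Leave the plain wooden lath where it lies.

Things in the scene. Friction and masses are not known exactly. Their poses are not given: they have to be found in the camera images.
- bar_mid (a point): Centre (half-way up) of the scale bar: loose, 200 mm long, 22 wide, 18 thick, rigid plastic, 100 to 200 g, banded black and yellow, both ends alike. Lies flat on the bench beside the plain lath; which of the two is nearer the stand varies. x along its length, y across its width, z up through its thickness. Balances here; grip it across the 22 mm width.
- lath_mid (a point): Centre of the plain brown wooden lath, same size as the bar (200 x 22 x 18 mm), loose, lying flat on the bench; x along its length. Not to be used or disturbed.
- stop_foot (a point): Where the bar's foot belongs: on top of the stand's base (6 mm above the bench), at the inner face of the wooden stop, centre of the white line (32 mm wide). x: level along the line from stop to wall; y: left along the stop; z up. Foot at the stop and top on the wall, the bar slopes at 40 degrees from level, its centre at x = 82, z = 71 mm from here.
- stand: Grey recording stand, fixed. Origin 6 mm below stop_foot, same axes. Stop: brown wooden strip 18 mm thick, 25 mm above the base. Wall: upright grey board parallel to it, face at x = 165 mm, 12 mm thick, 150 mm above the base. All run from y = -75 to 195 mm. A fossil slab, fixed, 22 mm thick with a 10 mm raised spiral, leans from stop to wall at 40 degrees at y = 82 to 188 mm.

How it is judged:
By the outcome, as a careful person would: the job done as asked, in the order asked, and still so for the second after the job is handed in, with the robot touching nothing.
It also fails if it takes over 38 s, if anything falls off the work surface, if the arm or the gripper's body presses on something with over 40 N, if the wrist force passes 120 N, or if a joint passes its speed limit or range.

## Working session

There is one attempt and no reset: what is moved stays moved. The work goes in short steps, each a Python script; the robot and the scene stay as the last script left them, time stands still between calls to the robot, and variables do not carry over. Pictures are saved under pics/ and viewed, about 8 in all and at most 12, crops included, and the job is handed in when it is done.

```bash
mkdir -p pics; python3 - <<'E'
from workcell import ctrl, imaging
import cv2,numpy as np
for n in("top","scene"):
    cv2.imwrite(f"pics/{n}0.png",imaging.snapshot(n)[...,::-1]); m=imaging.camera_model(n); print(n,[m[k] for k in("fx","fy","cx","cy","dist_coeffs")]);print(np.round(m["T"],3))
print(ctrl.current_time_s(),ctrl.current_ee_rot())
E
```

```text
top [473.29063116333776, 473.29063116333776, 314.73271789274065, 240.88417837827365, array([-0.09151839,  0.        ,  0.        ,  0.        ,  0.        ])]
[[ 0.009  0.991 -0.131  0.409]
 [-1.     0.011  0.013 -0.066]
 [ 0.014  0.131  0.991  0.791]
 [ 0.     0.     0.     1.   ]]
scene [514.5373854872813, 514.5373854872813, 322.96974177743846, 240.76598357674493, array([-0.02962247,  0.        ,  0.        ,  0.        ,  0.        ])]
[[-0.529 -0.676  0.514  0.961]
 [ 0.849 -0.41   0.334  0.224]
 [-0.015  0.613  0.79   0.725]
 [ 0.     0.     0.     1.   ]]
0.1 [-1.54252681  0.35946964 -0.35866176]
```

View pics/top0.png

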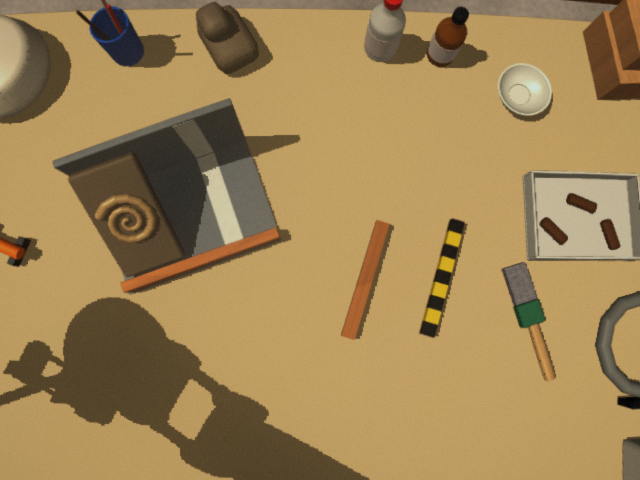

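View pics/scene0.png

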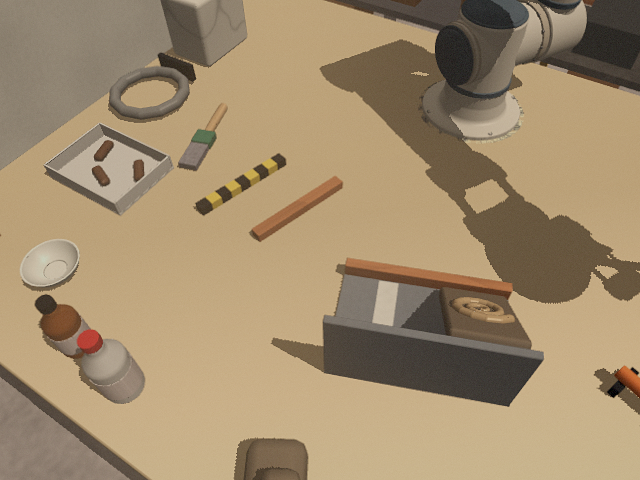

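The bar is at about (443,278) in top, right of the lath (367,280). The stop runs (125,287)–(278,235), the wall is beyond it, and the white line is near (225,205). I'll get rough positions, then a wrist look at each.

```bash
cat > h.py <<'E'
from workcell import ctrl, imaging, ticket
import cv2,numpy as np
from scipy.spatial.transform import Rotation as R
from scipy.optimize import least_squares
def K(m): return np.array([[m["fx"],0,m["cx"]],[0,m["fy"],m["cy"]],[0,0,1.]])
def px2w(m,uv,z):
    p=cv2.undistortPoints(np.array(uv,float).reshape(-1,1,2),K(m),m["dist_coeffs"])[:,0]
    d=np.c_[p[:,0],-p[:,1],-np.ones(len(p))]@m["T"][:3,:3].T; o=m["T"][:3,3]
    return o+d*((z-o[2])/d[:,2])[:,None]
def w2px(m,P):
    c=(np.atleast_2d(P)-m["T"][:3,3])@m["T"][:3,:3]*[1,-1,-1]
    return cv2.projectPoints(c.reshape(-1,1,3),np.zeros(3),np.zeros(3),K(m),m["dist_coeffs"])[0][:,0]
def stand2w(s,P):
    c,n=np.cos(s[2]),np.sin(s[2]); P=np.atleast_2d(P)
    return np.c_[s[0]+c*P[:,0]-n*P[:,1], s[1]+n*P[:,0]+c*P[:,1], P[:,2]]
def tool(yaw,tilt):
    """bar axis along yaw raised by tilt; tool y = -bar normal, tool z = +-bar lateral"""
    u=np.array([np.cos(yaw)*np.cos(tilt),np.sin(yaw)*np.cos(tilt),np.sin(tilt)])
    l=np.array([-np.sin(yaw),np.cos(yaw),0]); n=np.cross(u,l)
    M=np.c_[np.cross(-n,l),-n,l]; return R.from_matrix(M)
E
python3 - <<'E'
from h import *
m=imaging.camera_model("top")
b=px2w(m,[(456,221),(430,335)],.018);print("bar",b,b.mean(0),np.arctan2(*(b[0]-b[1])[[1,0]]),np.linalg.norm(b[0]-b[1]))
l=px2w(m,[(383,222),(350,337)],.018);print("lath",l.mean(0))
# stand corners (top view): stop top outer edge ends, wall top ends
pts=np.array([[-18,195,31],[-18,-75,31],[0,-75,31],[177,-75,156],[165,195,156],[165,-75,156]])/1e3
uv=np.array([(124,291),(279,237),(277,229),(230,102),(60,170),(234,109)],float)
f=lambda s:(w2px(m,stand2w(s,pts))-uv).ravel()
s=least_squares(f,[.45,.15,.3]).x;print("stand",s,f(s).round(1))
foot=stand2w(s,[[0,0,.006]])[0];c=stand2w(s,[[.082,0,.077]])[0];print(foot,c)
for y in (0,np.pi):
  r=tool(s[2],np.radians(42)) 
  if y: r=r*R.from_euler('y',np.pi)
  print(ctrl.ik(c+[0,0,.05],r.as_rotvec()))
w=imaging.camera_model("wrist");T=R.from_rotvec(ctrl.current_ee_rot()).as_matrix()
print("wristcam in tool",T.T@(w["T"][:3,3]-ctrl.current_tcp_pos()),(T.T@w["T"][:3,:3]).round(2),w["fx"])
E
```

```text
bar [[ 0.54724897 -0.31264569  0.018     ]
 [ 0.35874345 -0.26459017  0.018     ]] [ 0.45299621 -0.28861793  0.018     ] -0.24961232431468655 0.19453448505661927
lath [ 0.44961127 -0.16162048  0.018     ]
stand [0.50248574 0.05541219 0.346116  ] [-0.9  3.1  2.1  2.5  0.6  0.1  2.3 -2.6 -5.2 -1.   0.9 -2.1]
[0.50248574 0.05541219 0.006     ] [0.57962293 0.08323042 0.077     ]
[-0.07087267 -0.52923317  2.11427594  0.35353284  0.89909408 -2.11455554]
[-0.07087267 -0.52923317  2.11427594  0.35353284  0.89909408  1.02703711]
wristcam in tool [-0.07489527 -0.14531406 -0.00051297] [[ 0.   -0.96 -0.27]
 [-0.    0.27 -0.96]
 [ 1.    0.    0.  ]] 370.3408692950428
```

```bash
cat >> h.py <<'E'
FL=R.from_euler('y',np.pi)
E
python3 - <<'E'
from h import *
s=[.5025,.0554,.346]
r=(tool(s[2],0)*FL).as_rotvec()
p=stand2w(s,[[.06,.03,.30]])[0]
print(ctrl.ik(p,r)); ctrl.reach(p,r); m=imaging.camera_model("wrist")
a=imaging.snapshot("wrist");np.save("m1.npy",m,allow_pickle=True)
cv2.imwrite("pics/w1.png",a[...,::-1]);print(ctrl.current_time_s())
rb=(tool(-.2496,0)*FL).as_rotvec(); pb=np.array([.43,-.2886,.2]);print(ctrl.ik(pb,rb)); ctrl.reach(pb,rb)
np.save("m2.npy",imaging.camera_model("wrist"),allow_pickle=True)
cv2.imwrite("pics/w2.png",imaging.snapshot("wrist")[...,::-1]);print(ctrl.current_time_s())
E
```

```text
[ 1.26329899e-01  1.40757546e-05  1.21708696e+00 -4.44089210e-16
  1.92449162e+00  1.35112623e+00]
2.0417
[-6.56809572e-01 -1.34759481e-01  1.52331779e+00 -4.44089210e-16
  1.75303434e+00  1.16358675e+00]
3.65
```

View pics/w1.png

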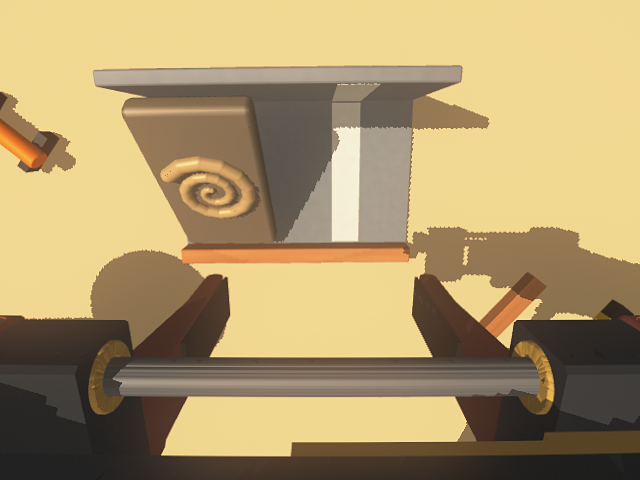

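View pics/w2.png

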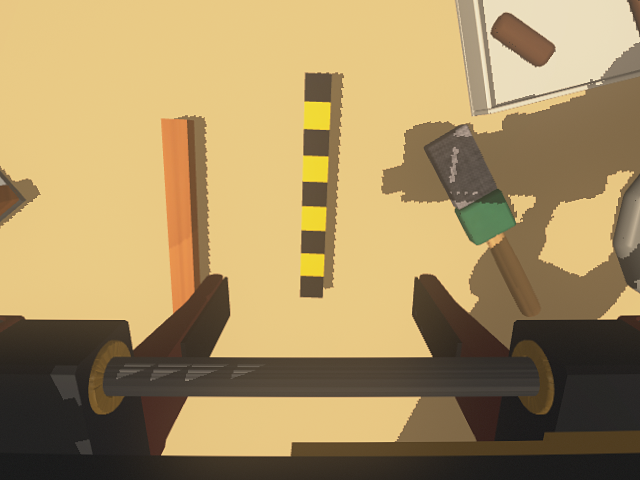

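w1: the white line's foot edges are (331,242) and (359,242), and at the wall (334,101) and (361,101). w2: the bar's top face corners are (305,73), (331,73), (323,297) and (300,297), clear between the fingers, with the lath about 130 px to its left.

```bash
python3 - <<'E'
from h import *
m1=np.load("m1.npy",allow_pickle=True).item();m2=np.load("m2.npy",allow_pickle=True).item()
pts=np.array([[0,16,6],[0,-16,6],[165,16,6],[165,-16,6],[0,-75,6],[-18,195,31],[-18,-75,31],[177,195,156],[177,-75,156]])/1e3
uv=np.array([(331,242),(359,242),(334,101),(361,101),(408,242),(183,263),(409,261),(94,71),(461,66)],float)
for sel in (slice(0,4),slice(0,7),slice(0,9)):
  f=lambda s:(w2px(m1,stand2w(s,pts[sel]))-uv[sel]).ravel()
  s=least_squares(f,[.5025,.0554,.346],loss="soft_l1").x;print("stand",s.round(4),f(s).round(1))
bp=np.array([[100,11,18],[100,-11,18],[-100,-11,18],[-100,11,18]])/1e3
bu=np.array([(305,73),(331,73),(323,297),(300.5,297)],float)
f=lambda s:(w2px(m2,stand2w(s,bp))-bu).ravel()
s=least_squares(f,[.453,-.2886,-.25]).x;print("bar",s.round(4),f(s).round(1))
E
```

```text
stand [0.5066 0.0574 0.3472] [ 1.1  0.3 -1.1  0.3 -0.8 -0.2  0.8 -0.2]
stand [0.5071 0.0568 0.3514] [ 1.7  0.1 -0.5  0.  -0.8 -0.4  0.9 -0.5 -1.8 -0.2 -0.4  0.3  1.   1.3]
stand [0.5067 0.0565 0.3567] [ 1.8  0.6 -0.4  0.4 -1.4  0.2  0.2 -0.1 -1.7 -0.1 -0.1  1.5  1.2  1.4
 -1.3 -0.8  4.  -0.7]
bar [ 0.4538 -0.2886 -0.2808] [-0.4 -0.6  0.4  0.3  0.2  0.5 -0.1 -0.2]
```

```bash
cat >> h.py <<'E'
S=np.array([.507,.057,.351])
def place(th,gap,dz):
    """TCP pose with bar at th deg, foot rear corner gap from stop, foot dz above base"""
    t=np.radians(th);u=np.array([np.cos(t),np.sin(t)]);n=np.array([-u[1],u[0]])
    c=np.array([gap-(-.1*u+.009*n)[0], .006+dz-(-.1*u-.009*n)[1]])
    tcp=c+.011*n
    return stand2w(S,[[tcp[0],0,tcp[1]]])[0],(tool(S[2],t)*FL).as_rotvec()
E
python3 - <<'E'
from h import *
rb=(tool(-.2808,0)*FL).as_rotvec(); b=np.array([.4538,-.2886,0])
ctrl.reach(b+[0,0,.08],rb); ctrl.line_to(b+[0,0,.020],rate=.1); ctrl.move_gripper(0)
print(ctrl.current_grip_width(),ctrl.current_tcp_pos())
ctrl.line_to(b+[0,0,.26],rate=.2)
print(ctrl.current_grip_width(),ctrl.current_force(),ctrl.current_time_s())
p,r=place(45,.004,.10); print(ctrl.ik(p,r)); ctrl.reach(p,r)
print(ctrl.current_force(),ctrl.current_time_s(),ctrl.current_q())
p,r=place(45,.004,.025); ctrl.line_to(p,rate=.1)
print(ctrl.current_force(),ctrl.current_time_s())
cv2.imwrite("pics/w3.png",imaging.snapshot("wrist")[...,::-1])
cv2.imwrite("pics/s3.png",cv2.resize(imaging.snapshot("scene")[200:420,280:560,::-1],None,fx=2.5,fy=2.5))
E
```

```text
0.24420267738495746 [ 0.45380995 -0.28854434  0.01997662]
0.2506838070400221 [ 0.08439097 -1.24000422 -0.66725147] 7.3333
[-0.09193916 -0.60546541  2.07104706  0.374839    0.97511326  1.02989084]
[0.14207933 0.46304481 0.03561177] 8.8 [-0.09280141 -0.60499223  2.06975936  0.37434452  0.97547145  1.02999201]
[ 0.00649727 -0.8378847  -0.05764311] 9.7
```

View pics/w3.png

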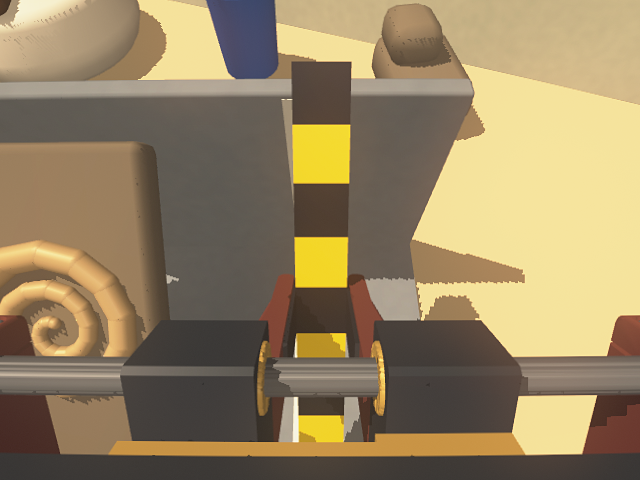

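View pics/s3.png

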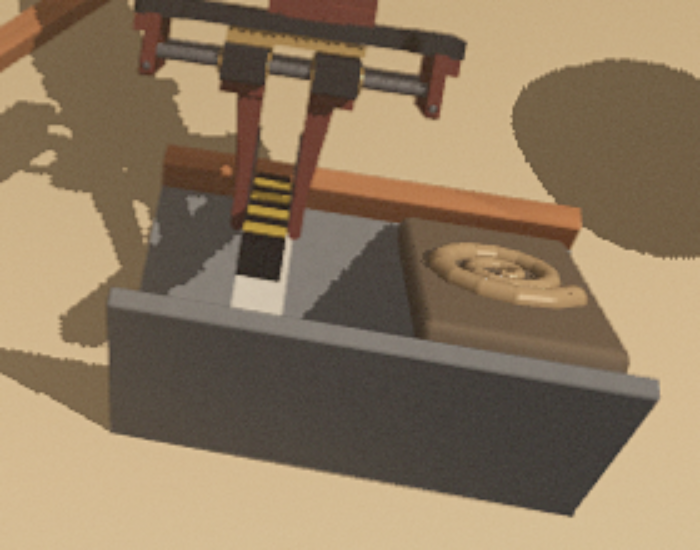

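w3 and s3 show the bar held firmly, over the white line and inside the wall and stop. In w3 the bar spans columns 292–351 and the line's left edge is at 283, so it is roughly centred. Next: guarded lowering, then slide to the stop, then tilt onto the wall.

```bash
python3 - <<'E'
from h import *
ex=np.array([np.cos(S[2]),np.sin(S[2]),0])
def st(tag): 
    f=ctrl.current_force(); print(tag,f.round(1) if hasattr(f,'round') else f,np.round(ctrl.current_tcp_pos(),4),round(ctrl.current_time_s(),2))
p,r=place(45,.004,-.008); print(p,ctrl.line_to(p,rate=.03,f_stop=4)); st("down")
z0=ctrl.current_tcp_pos()[2]-place(45,.004,0)[0][2]; print("dz",z0)
q=np.array(ctrl.current_tcp_pos())+[0,0,.001]
ctrl.line_to(q,rate=.03); print(ctrl.line_to(q-.012*ex,rate=.03,f_stop=4)); st("stop")
gap=(np.array(ctrl.current_tcp_pos())-place(45,0,0)[0])@ex; print("gap",gap)
for th in (43.5,42.5,41.5,40.8,40.2,39.6):
    p,r=place(th,gap+.0005,z0+.001); h=ctrl.line_to(p,rate=.03,attitude=r,f_stop=5); st(th)
    if h: break
cv2.imwrite("pics/w4.png",imaging.snapshot("wrist")[...,::-1])
cv2.imwrite("pics/s4.png",cv2.resize(imaging.snapshot("scene")[200:420,280:560,::-1],None,fx=2.5,fy=2.5))
E
```

```text
[0.57582753 0.08220204 0.08285281] True
down [0.4 0.4 4.1] [0.5761 0.0823 0.0897] 10.62
dz -0.0011032730801080887
True
stop [ 3.8  2.3 -0.1] [0.572  0.0808 0.0908] 11.15
gap -0.00011393008990114496
43.5 [1.3 0.8 0.6] [0.5741 0.0817 0.0888] 11.4
42.5 [ 1.5  0.2 -0.1] [0.5752 0.0821 0.0878] 11.65
41.5 [ 0.1  0.4 -0.2] [0.5764 0.0825 0.0868] 11.9
40.8 [ 0.6  0.5 -1.7] [0.5771 0.0828 0.0861] 12.15
40.2 [ 0.7  0.9 -0.2] [0.5778 0.083  0.0855] 12.4
39.6 [-4.2 -1.1  0.1] [0.5784 0.0832 0.0849] 12.65
```

View pics/s4.png

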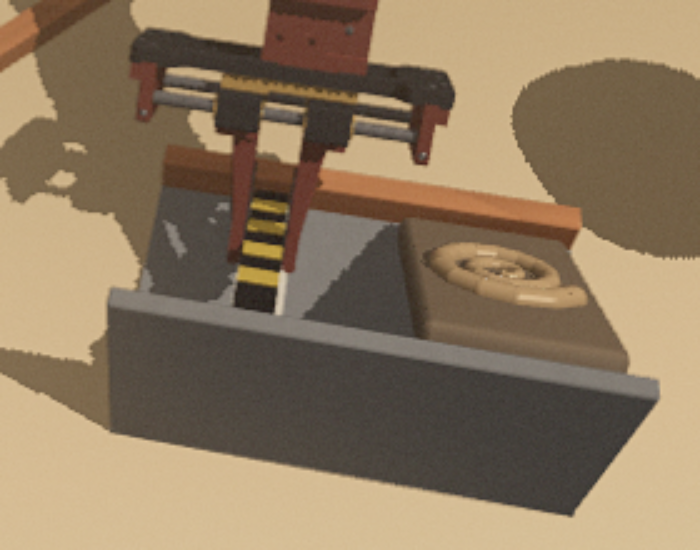

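The bar touched the base, the stop and the wall (−4 N at 39.6°), all within about 1 mm of the prediction. Releasing and retreating along the tool axis.

```bash
python3 - <<'E'
from h import *
p=np.array(ctrl.current_tcp_pos()); y=R.from_rotvec(ctrl.current_ee_rot()).as_matrix()[:,1]
ctrl.move_gripper(.5); ctrl.hold(.3); ctrl.line_to(p-.10*y,rate=.1); ctrl.line_to(p-.17*y,rate=.15)
print(ctrl.current_force(),ctrl.current_time_s(),ctrl.current_grip_width())
m=imaging.camera_model("wrist");a=imaging.snapshot("wrist")[...,::-1].copy()
# predicted bar (upper face corners) outline for 40 deg
t=np.radians(40);u=np.array([np.cos(t),np.sin(t)]);n=np.array([-u[1],u[0]]);c=np.array([.082,.077])
P=[[*(c+sx*.1*u+.009*n)] for sx in(1,-1)]
P=np.array([[P[i][0],yy,P[i][1]] for i,yy in((0,.011),(0,-.011),(1,-.011),(1,.011))])
print(w2px(m,stand2w(S,P)).round(0))
cv2.imwrite("pics/w5.png",a)
cv2.imwrite("pics/s5.png",cv2.resize(imaging.snapshot("scene")[200:420,280:560,::-1],None,fx=2.5,fy=2.5))
E
```

```text
Traceback (most recent call last):
workcell.PlanningError: the arm cannot follow that straight line within its joint ranges
```

```bash
python3 - <<'E'
from h import *
p=np.array(ctrl.current_tcp_pos()); y=R.from_rotvec(ctrl.current_ee_rot()).as_matrix()[:,1]
print(p,ctrl.current_grip_width(),ctrl.current_q())
moved=(p-[.5784,.0832,.0849])@-y; print("backed",moved)
for d in (.07,.055,.045):
    if moved>=d: break
    try: ctrl.line_to(p-(d-moved)*y,rate=.1); break
    except ctrl.PlanningError: print("no",d)
p=np.array(ctrl.current_tcp_pos()); print(p)
ctrl.line_to(p+[0,0,.12],rate=.15)
print(ctrl.current_force(),ctrl.current_time_s(),ctrl.current_grip_width())
m=imaging.camera_model("wrist");a=imaging.snapshot("wrist")[...,::-1].copy()
t=np.radians(40);u=np.array([np.cos(t),np.sin(t)]);n=np.array([-u[1],u[0]]);c=np.array([.082,.077])
P=[[*(c+sx*.1*u+.009*n)] for sx in(1,-1)]
P=np.array([[P[i][0],yy,P[i][1]] for i,yy in((0,.011),(0,-.011),(1,-.011),(1,.011))])
print(w2px(m,stand2w(S,P)).round(0))
cv2.imwrite("pics/w5.png",a)
cv2.imwrite("pics/s5.png",cv2.resize(imaging.snapshot("scene")[200:420,280:560,::-1],None,fx=2.5,fy=2.5))
E
```

```text
[0.51844976 0.06136149 0.16118416] 0.500859029043728 [-0.14250006 -0.72959254  2.15944595  0.34429255  1.10785289  1.01904733]
backed 0.09944746533660573
[0.51844976 0.06136149 0.16118416]
[-0.64409008  0.45903687 -0.36888504] 15.7 0.4995553511359311
[[309. 190.]
 [333. 190.]
 [331. 377.]
 [310. 377.]]
```

View pics/w5.png

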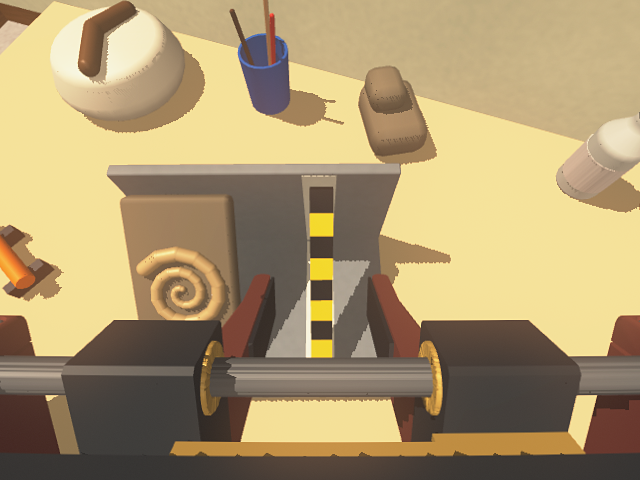

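View pics/s5.png

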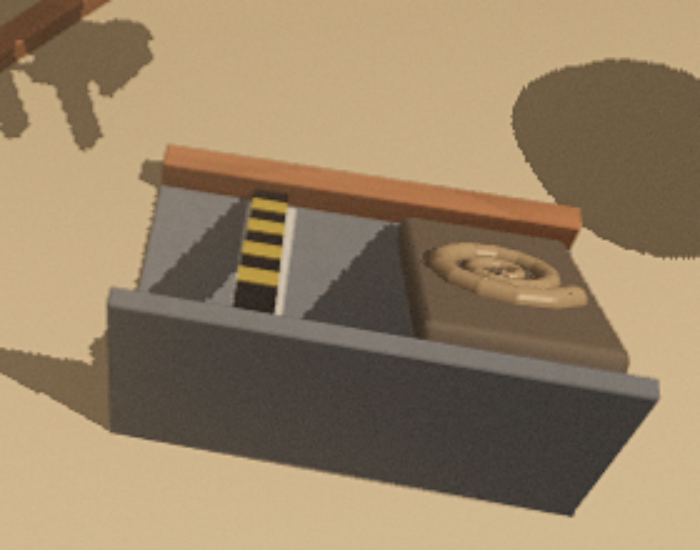

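w5 shows the bar leaning freely. Its top edge is at columns 309–333, row 187 (predicted row 190 for 40°), inside the line's 302–337. s5 shows the foot at the stop. Handing in.

```bash
python3 - <<'E'
from h import *
ctrl.hold(.5); b=imaging.snapshot("scene"); a=cv2.imread("pics/scene0.png")[...,::-1]
lath=np.s_[170:240,245:350]
print("lath region diff",np.abs(a[lath].astype(int)-b[lath]).mean()); print(ctrl.current_time_s()); ticket.finish_job()
E
```

```text
lath region diff 34.683945578231295
16.35
the job is handed in; nothing more can be done
```

```bash
python3 - <<'E'
from h import *
cv2.imwrite("pics/end.png",imaging.snapshot("scene")[120:360,180:500,::-1].repeat(2,0).repeat(2,1))
E
```

```text
the job is handed in; nothing more can be done
```

The scale bar now leans by itself over the white line, with its foot at the wooden stop and its top on the wall. I handed the job in at 16.4 s of the 38 s allowed.

- **Placing:** I lowered the bar until it touched the base, slid it until it touched the stop, then tilted it until it touched the wall at about 39.6°. Each contact was only about 4 N and within about 1 mm of where I predicted it.
- **After letting go:** The pictures show the bar leaning free at about 40°. It sits about 1 mm off the centre of the line and well inside its 32 mm width. The gripper had backed off with no meaningful force reading.
- **Retreat:** The second retreat move was refused as beyond the joint ranges. The arm had already backed off 100 mm, so I moved it straight up instead.
- **Lath check, not confirmed:** My before-and-after picture comparison around the plain lath showed a difference (mean 35 grey levels). I think this is the arm's shadow, which had moved towards that area. I couldn't check it by eye, because the cameras were closed after hand-in. The lath lay about 12 cm from the bar, the open fingers reach under 6 cm from their centre, and no unexpected force was seen.

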